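# Build up the vase display in the craft shop

## Task

Put up the display for the blue vase: first seat the light-wood cup, rounded foot down, in the hollow of the white plinth, and let go of it; then stand the blue vase in the hollow of that cup. Both must sit fully home and upright; set them down gently rather than letting them drop, and leave everything else on the counter where it stands.

Things in the scene. Friction and masses are not known exactly. Their poses are not given: they have to be found in the camera images.
- plinth: White turned plinth, fixed to the counter, 116 mm across at its base, 84 mm across at its top, 44 mm high, with a round hollow in its top: floor radius 16.5, radius 24.5 at 5.5 mm above the floor, mouth radius 29 at 14 mm above the floor. Origin: centre of its underside on the counter, z up. Its place varies
- plinth_seat (a point): Centre of the floor of the plinth's hollow, 30 mm above the counter: where the cup's underside centre comes to rest
- riser: Loose light-wood turned cup (riser), 85 mm tall, about 220 g, standing upright on the counter. Rounded foot, a waist of radius 18 from 28 to 42 mm, then widening to a straight round drum of 64 mm diameter from 52 mm up to the rim at 85 mm (grip the drum across its outside). A round hollow in its top. Round about its own z axis. Origin: centre of its underside, z up
- riser_foot (a point): Centre of the cup's underside (its origin). Its rounded foot swells from a flat of radius 15 at its underside to radius 22.5 at 5.5 mm up and 27 at 14 mm up
- riser_seat (a point): Centre of the floor of the cup's hollow, 71 mm above its underside: where the vase's underside centre comes to rest. The hollow: floor radius 16.5, radius 24.5 at 5.5 mm above the floor, mouth radius 29 at 14 mm above the floor
- riser_rim (a point): Centre of the cup's mouth, at rim height, 85 mm above its underside
- vase_blue: Loose blue ceramic vase, 120 mm tall, about 280 g, standing upright on the counter. Rounded foot, bulb 65 mm across at 34 mm up, narrowing to a straight neck of 26 mm diameter from 76 to 108 mm up, lip 36 mm across from 116 mm to the top. Round about its own z axis. Origin: centre of its underside, z up. It trades places with the other two vases from one start to the next
- vase_foot (a point): Centre of the blue vase's underside (its origin). Its rounded foot swells from a flat of radius 15 at its underside to radius 22.5 at 5.5 mm up and 27 at 14 mm up
- vase_neck (a point): Middle of the blue vase's straight neck, on its axis, 92 mm above its underside: the place to grip
- vase_terracotta: Terracotta-brown vase, same shape and size as the blue one (120 mm tall, bulb 65 mm across), stands on the counter; a bystander. Origin: centre of its underside, z up
- vase_green: Green glass vase, same shape and size as the blue one (120 mm tall, bulb 65 mm across), stands on the counter; a bystander. Origin: centre of its underside, z up
- tape: Roll of yellow tape lying flat, 96 mm across, 25 mm high; a bystander. Origin: centre of its underside
- paint_bottle: Red paint bottle with black cap, 48 mm across, 105 mm tall; a bystander. Origin: centre of its underside
- mug: White mug, 80 mm across, 92 mm tall; a bystander. Origin: centre of its underside
- brush: Brush with a red handle, 200 mm long, lying flat; a bystander. Origin: on its underside, part-way along it
There are look-alikes about, which are no part of the job. What is shaped like the riser but purple or yellow is not meant. There is more than one size of the plinth; the job needs the larger.

How it is judged:
By the outcome, as a careful person would: the job done as asked, in the order asked, and still so for the second after the job is handed in, with the robot touching nothing.
It also fails if it takes over 64 s, if anything falls off the work surface, if the arm or the gripper's body presses on something with over 40 N, if the wrist force passes 120 N, or if a joint passes its speed limit or range.

## Robot

A 6-joint arm with a two-finger parallel gripper is mounted at the origin on the work surface. World frame = base frame: x ahead of the robot, y to its left, z up, the work surface at z = 0. Lengths are in mm, angles in rad, forces in N, time in s.
With the tool pointing down it reaches from about 325 to 1000 mm from the base axis. Payload 5.1 kg.
Tool frame: the origin (TCP) lies between the finger pads; the fingertips stand 8 mm ahead of it and the grasp point (between the pads) lies 11 mm behind it; z points along the fingers, y is the direction in which the jaws open and shut (so a half turn about z gives the same grasp; the last joint's range is limited). The gripper opens to 85 mm and grips with 20 to 120 N. Pads are 22 mm wide; open, the fingers measure 114 mm over their backs; the gripper's body (76 mm by 85 mm) begins 54 mm behind the grasp point. The pads swing forward as they close: fully open they stand 13 mm farther back than shut.
Start: joints at [-1.235, 0.124, 1.65, -0, 1.367, -0.083], TCP at [264.299, -593.827, 239.322] pointing down, gripper open.
Joint ranges: [-2.61, 2.61], [-1.02, 2.33], [0.03, 2.71], [-1.35, 4.49], [0.32, 2.68], [-2.91, 2.91]. Speed limits (rad/s): [2.57, 2.57, 3.14, 3.14, 3.14, 3.14].

## Interface

Orientations are given as a unit quaternion [x, y, z, w].
In Python, from cell import ctrl gives the robot as it stands.
- The arm moves only by the tool step_arm, never from a script. Its argument "moves" is one flat list of numbers, 7 for each row, row after row: the shift along the world's x, y, z as a fraction of full scale, then the turn, a rotation vector about the world's x, y, z as a fraction of full scale, then the gripper's target within -1 to 1 (shut at 1, half-way at 0, fully open at -1). In form: [x, y, z, rx, ry, rz, gripper, x, y, z, rx, ry, rz, gripper, ...]. A call has 1 to 12 rows; each row is the pose to reach, as a shift and turn from the pose commanded when the call began, turning the shorter way round; what a row does not reach only later rows make up. Full scale, the value 1, is 500 mm for a shift and 360 degrees for a turn. A row lasts 1/12 s, in which the tool goes at most 41.7 mm and 7.16 degrees, less where a joint would pass 70% of its speed; a pose out of reach is approached as far as the arm can. A call with a number of a shift or a turn outside -1 to 1 is refused whole. A call with a gripper value outside its range is refused whole. The fingers move at their own pace and stop on an object; "grip_force" is the grip in N (left out, the last holds). Time passes only in rows, so rows that repeat a pose let the fingers close. It gives the time, the measured TCP pose, the force and the opening at its end, in the units of the state.
- ctrl.get_state(): the state, without advancing time (a new reading comes with each control period).
- ctrl.camera(name): name is "scene" or "top" or "wrist"; returns a dict with "img" (420x560x3 uint8, red, green, blue), "depth" (420x560 float32, mm along the optical axis (not along the pixel's ray), 0 where there is no reading), "vfov" (degrees; the focal length in pixels is half the picture's height over the tangent of half this angle, whatever the lens; pixels are square), "cx", "cy" (the principal point, pixels), "eye" and "attitude" of the camera in the world. Camera axes: x right, y down, z forward; pixel columns grow to the right and rows downward; lengths in mm; the calibration is good to about 2 mm. A picture is of the moment at which its call begins.
- ctrl.sign_off(): hands the job in, once; it reports no verdict.
Trained networks look in the newest picture that a camera, given by its name, has taken for a name from the list of things; names that differ only in an ending like _2 or _b are one class to them, and where a whole thing is asked for, a point or a joint stands for the part that bears it (a point fixed in the world has none). Each returns a list of dicts, best first, with "score" (0 to 1); they miss things now and then, are a little off and sometimes report something else, mostly with a low value. They report only what shows in the picture. A call takes as long as a camera call. They do not tell look-alikes from the thing itself.
- ctrl.boxes_of(camera, label): "box" ([left, top, right, bottom] in pixels, round what is visible of it).
- ctrl.cut_out(camera, label): "mask" (420x560 bool, what is visible of it) and "box" ([left, top, right, bottom] in pixels, round what is visible of it).
- ctrl.mark_of(camera, label): "xy" ([column, row] in pixels: a listed point, or the origin of a listed thing).
The state is a dict: "t": time; "q": joint angles; "dq": joint speeds; "effort": joint torques, N m; "tool_pos": TCP position; "orientation": TCP orientation; "force": force on the tool from outside, world axes, zero at the start; "ft_torque": the same for the moment, N m; "width": finger opening in mm.
Only numpy, scipy, OpenCV 4.12 (cv2) and the standard library are available. Lean on these libraries where they do the work, as an engineer would, in place of code of your own. Each camera call takes 0.05 s, during which the arm holds its last target.

## Working session

There is one attempt and no reset: what is moved stays moved. The work goes in short steps, Python scripts to look and compute and a tool call to move; the robot and the scene stay as the last step left them, time stands still between calls to the robot, and variables do not carry over. Pictures are saved under pics/ and viewed, and the job is handed in when it is done.

Besides the shell and the picture viewer there is one more tool, called after "Emit:" as name(argument=value, ...) on one line, values as JSON. step_arm: Moves the arm, as the interface text tells. Shift numbers are shares of 500 mm and turn numbers shares of 360 degrees, none past 1 either way. Its arguments: {"type":"object","properties":{"moves":{"type":"array","items":{"type":"number"}},"grip_force":{"type":"number"}},"required":["moves"]}

```bash
ls; mkdir -p pics; cat > h.py <<'E'
import numpy as np, cv2
from cell import ctrl
from scipy.spatial.transform import Rotation as R
def cam(n):
    c=ctrl.camera(n); return c
def pts(c):
    h,w=c["depth"].shape; f=h/2/np.tan(np.radians(c["vfov"])/2)
    u,v=np.meshgrid(np.arange(w),np.arange(h)); z=c["depth"]
    P=np.stack([(u-c["cx"])/f*z,(v-c["cy"])/f*z,z],-1)
    a=np.array(c["attitude"]); Rm=R.from_quat(a).as_matrix() if a.size==4 else a
    return P@Rm.T+np.array(c["eye"])
def save(c,n): cv2.imwrite("pics/"+n,c["img"][:,:,::-1])
E
python3 - <<'E'
from h import *
s=ctrl.get_state(); print(s)
for n in ("scene","top"):
    c=cam(n); save(c,n+"0.png"); print(n,c["eye"],c["attitude"],c["vfov"],c["cx"],c["cy"])
    P=pts(c); np.save(n+"0.npy",P)
    for l in ("plinth","riser","vase_blue","vase_terracotta","vase_green"):
        for d in ctrl.cut_out(n,l):
            m=d["mask"]&(c["depth"]>0); p=P[m]; 
            col=c["img"][m].mean(0).astype(int)
            print(l,round(d["score"],2),d["box"],col,np.percentile(p,[2,50,98],axis=0).round().tolist())
E
```

```text
pics
{'t': 0.0, 'q': array([-1.23463140e+00,  1.24510806e-01,  1.65173178e+00, -2.11164211e-05,
        1.36749115e+00, -8.26355387e-02]), 'dq': array([-0.00058876,  0.00064113, -0.00173965,  0.00027152,  0.00074227,
       -0.00051243]), 'effort': array([ 3.44152104e-04, -4.23611391e+01, -3.65452373e+01, -9.96914423e-05,
        6.85987834e-03, -4.32594121e-07]), 'tool_pos': array([ 264.07510503, -593.26401684,  238.01515963]), 'orientation': array([ 9.78154760e-01,  2.07875248e-01, -1.45599291e-04, -1.06064509e-03]), 'force': array([-0.67115304,  0.65312247, -0.82362862]), 'ft_torque': array([0.03700298, 0.02408654, 0.01543563]), 'width': 85.6969635502071}
scene [1129.94623716  222.13743431  977.1840331 ] [ 0.49791421  0.81715928 -0.24359138 -0.15809932] 48.622465094725015 276.95816901428867 200.82203594351049
plinth 0.92 [353.4, 179.1, 389.1, 212.1] [197 193 178] [[402.0, 102.0, -0.0], [442.0, 143.0, 22.0], [471.0, 181.0, 36.0]]
plinth 0.81 [253.2, 191.2, 298.2, 234.4] [208 204 190] [[547.0, -99.0, 6.0], [597.0, -46.0, 30.0], [637.0, 0.0, 46.0]]
riser 0.96 [116.8, 135.3, 143.2, 17
[... 1408 characters left out ...]
] [[508.0, -349.0, 18.0], [537.0, -319.0, 73.0], [566.0, -289.0, 86.0]]
riser 0.74 [408.5, 263.1, 446.9, 290.5] [219 193  37] [[402.0, -372.0, -0.0], [430.0, -325.0, 74.0], [459.0, -294.0, 87.0]]
riser 0.63 [457.4, 180.7, 493.7, 207.5] [111  51 131] [[581.0, -472.0, 15.0], [609.0, -439.0, 72.0], [639.0, -410.0, 86.0]]
vase_blue 0.94 [107.2, 192.8, 143.0, 226.5] [ 64  94 115] [[555.0, 321.0, 26.0], [579.0, 342.0, 64.0], [611.0, 372.0, 122.0]]
vase_terracotta 0.91 [188.1, 200.7, 217.0, 230.7] [163  87  55] [[542.0, 149.0, 38.0], [563.0, 171.0, 66.0], [593.0, 201.0, 122.0]]
vase_green 0.72 [125.0, 262.3, 160.3, 289.4] [56 92 55] [[404.0, 273.0, 1.0], [432.0, 293.0, 64.0], [463.0, 321.0, 121.0]]
```

```bash
python3 - <<'E'
from h import *
for n,b in (("scene",(80,90,480,320)),("top",(80,120,520,340))):
    im=cv2.imread(f"pics/{n}0.png")[b[1]:b[3],b[0]:b[2]]
    cv2.imwrite(f"pics/{n}0z.png",cv2.resize(im,None,fx=1.8,fy=1.8,interpolation=cv2.INTER_CUBIC))
# fits of circles per height slice
from scipy.optimize import least_squares
def fit(p,r):
    f=lambda a: np.hypot(p[:,0]-a[0],p[:,1]-a[1])-r
    s=least_squares(f,p[:,:2].mean(0),loss="soft_l1"); return s.x.round(1),len(p),np.std(s.fun).round(1)
def top(P,c,zr,rad=70):
    m=(np.hypot(P[...,0]-c[0],P[...,1]-c[1])<rad)&(P[...,2]>zr[0])&(P[...,2]<zr[1]); return P[m]
for n in ("scene","top"):
    P=np.load(n+"0.npy")
    for l,c,zr in (("riser rim",(541,-319),(79,92)),("plinth top",(583,-52),(40,50)),("vase lip",(582,347),(113,128)),("terr",(567,174),(113,128)),("green",(435,300),(113,128))):
        p=top(P,c,zr); k=cv2.minEnclosingCircle(p[:,:2].astype(np.float32))
        print(n,l,len(p),"mean",p.mean(0).round(1),"encl",np.round(k[0],1),round(k[1],1), "mid",(p.min(0)/2+p.max(0)/2).round(1),np.ptp(p,axis=0).round(1))
E
```

```text
scene riser rim 169 mean [ 540.5 -322.4   83.2] encl [ 542.  -320.8] 33.7 mid [ 541.1 -319.9   84.1] [64.2 65.4 10.1]
scene plinth top 497 mean [584.  -52.2  43.5] encl [583.9 -53.4] 43.7 mid [583.8 -52.4  44. ] [86.5 82.9  7.8]
scene vase lip 184 mean [586.9 351.9 118.7] encl [587.1 351.9] 18.7 mid [586.9 351.4 117.9] [36.7 35.4  9.7]
scene terr 157 mean [572.8 179.3 118.9] encl [573.2 178.8] 19.3 mid [573.2 179.3 118.6] [38.3 35.3 11. ]
scene green 153 mean [435.3 303.3 118.7] encl [435.6 303.3] 18.7 mid [435.4 302.8 118.3] [36.2 36.  10.5]
top riser rim 235 mean [ 539.5 -322.3   82.9] encl [ 538.6 -320.4] 32.6 mid [ 538.5 -320.8   84.2] [64.  63.9 10.4]
top plinth top 561 mean [579.5 -53.4  43.5] encl [580.1 -52.9] 42.3 mid [580.4 -53.   44.7] [83.5 80.   9.4]
top vase lip 172 mean [584.8 351.3 118.6] encl [584.7 351.1] 18.7 mid [584.7 351.1 118.4] [35.6 37.4 10.7]
top terr 175 mean [570.3 178.9 118.2] encl [570.5 178.8] 18.2 mid [570.1 178.6 119. ] [35.2 36.  11.9]
top green 183 mean [433.  303.3 118.4] encl [433.2 303. ] 18.5 mid [432.6 302.8 119.1] [35.4 36.3 12.2]
```

```bash
ls pics
```

```text
scene0.png
scene0z.png
top0.png
top0z.png
```

View pics/scene0z.png

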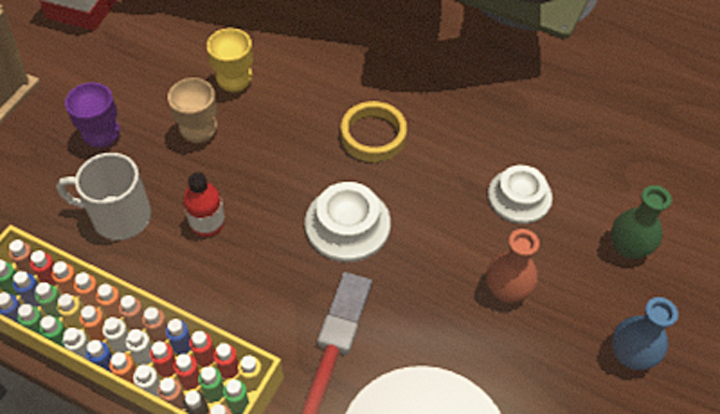

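View pics/top0z.png

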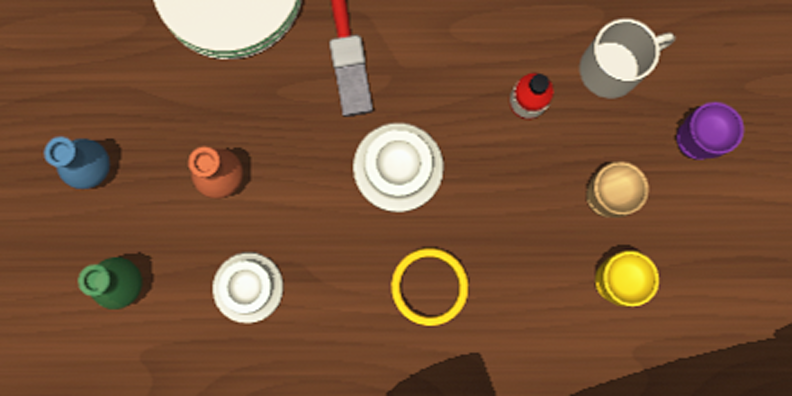

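The two views agree. The wood cup is near (540, -320), the large plinth near (582, -53, between terracotta and the brush) and the blue vase near (586, 351). The purple and yellow cups and the small plinth at about (434, 140) are the look-alikes. Next I go above the wood cup and check with the wrist camera.

Emit:
step_arm(moves=[0.552,0.546,0.04,0,0,-0.0667,-1,0.552,0.546,0.04,0,0,-0.0667,-1,0.552,0.546,0.04,0,0,-0.0667,-1,0.552,0.546,0.04,0,0,-0.0667,-1,0.552,0.546,0.04,0,0,-0.0667,-1,0.552,0.546,0.04,0,0,-0.0667,-1,0.552,0.546,0.04,0,0,-0.0667,-1,0.552,0.546,0.04,0,0,-0.0667,-1,0.552,0.546,0.04,0,0,-0.0667,-1,0.552,0.546,0.04,0,0,-0.0667,-1,0.552,0.546,0.04,0,0,-0.0667,-1,0.552,0.546,0.04,0,0,-0.0667,-1], grip_force=40)

```text
t: 1.6
tool_pos: [540.8, -320.2, 259.4]
orientation: [1.0, 0.001, -0.0, 0.0]
force: [-0.4, 0.4, 0.1]
width: 85.3
```

```bash
cat >> h.py <<'E'
def near(P,c,zr,rad=60):
    m=(np.hypot(P[...,0]-c[0],P[...,1]-c[1])<rad)&(P[...,2]>zr[0])&(P[...,2]<zr[1]); p=P[m]
    if len(p)<5: return "none"
    k=cv2.minEnclosingCircle(p[:,:2].astype(np.float32))
    return len(p),"encl",np.round(k[0],1),round(k[1],1),"mid",(p.min(0)/2+p.max(0)/2).round(1),"z",np.percentile(p[:,2],[5,50,95]).round(1)
def st():
    s=ctrl.get_state(); print(round(s["t"],2),s["tool_pos"].round(2),R.from_quat(s["orientation"]).as_matrix()[:,1:].T.round(4).tolist(),"F",s["force"].round(2),"w",round(s["width"],1)); return s
E
python3 - <<'E'
from h import *
st(); c=cam("wrist"); save(c,"w1.png"); P=pts(c); print(c["eye"],c["vfov"]); st()
print(near(P,(540,-320),(79,92)))
for l in ("riser_rim","riser_seat"):
    for d in ctrl.mark_of("wrist",l)[:3]: print(l,d)
E
```

```text
1.6 [ 540.8  -320.15  259.37] [[0.0019, -1.0, 0.0005], [-0.0002, -0.0005, -1.0]] F [-0.36  0.37  0.12] w 85.3
[ 618.93087267 -318.83341351  395.39037911] 61.32778812048471
1.65 [ 540.12 -320.94  259.19] [[0.0002, -1.0, 0.0003], [-0.0005, -0.0003, -1.0]] F [ 0.23 -0.01  0.36] w 85.1
(1644, 'encl', array([ 540.1, -319.5]), 32.1, 'mid', array([ 540.4, -319.4,   83.8]), 'z', array([79.7, 85.2, 87.4]))
riser_rim {'xy': [278.5, 191.3], 'score': 0.94}
riser_rim {'xy': [424.3, 109.5], 'score': 0.73}
riser_rim {'xy': [288.5, 296.7], 'score': 0.62}
riser_seat {'xy': [282.8, 292.0], 'score': 0.84}
riser_seat {'xy': [281.0, 191.0], 'score': 0.8}
riser_seat {'xy': [419.9, 108.9], 'score': 0.64}
```

View pics/w1.png

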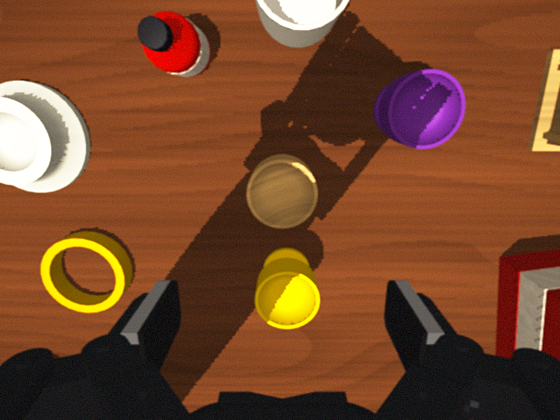

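The wrist picture shows the wood cup at (282, 191), with yellow below it at (288, 297) and purple upper right. Its measured centre (540.2, -319.5) agrees with the other cameras. Descending.

Emit:
step_arm(moves=[0,0.002,-0.06,0,0,0,-1,0,0.002,-0.13,0,0,0,-1,0,0.002,-0.2,0,0,0,-1,0,0.002,-0.26,0,0,0,-1,0,0.002,-0.31,0,0,0,-1,0,0.002,-0.35,0,0,0,-1,0,0.002,-0.38,0,0,0,-1,0,0.002,-0.4,0,0,0,-1,0,0.002,-0.4,0,0,0,-1,0,0.002,-0.4,0,0,0,-1])

```text
t: 2.58
tool_pos: [539.8, -320.5, 59.3]
orientation: [1.0, -0.001, -0.0, -0.0]
force: [-0.0, 0.0, 1.3]
width: 85.5
```

Emit:
step_arm(moves=[0,0,0,0,0,0,0.1,0,0,0,0,0,0,0.4,0,0,0,0,0,0,0.4,0,0,0,0,0,0,0.4,0,0,0,0,0,0,0.4,0,0,0,0,0,0,0.4,0,0,0,0,0,0,0.4,0,0,0,0,0,0,0.4])

```text
t: 3.25
tool_pos: [541.6, -320.6, 61.6]
orientation: [1.0, -0.0, 0.001, 0.001]
force: [-0.3, 0.0, 6.6]
width: 62.7
```

```bash
python3 - <<'E'
from h import *
st(); c=cam("wrist"); save(c,"w2.png"); P=pts(c); st()
print(near(P,(540,-320),(81,92),40))
E
```

```text
3.25 [ 541.55 -320.57   61.56] [[-0.0, -1.0, 0.0021], [0.0028, -0.0021, -1.0]] F [-0.29  0.02  6.59] w 62.7
3.3 [ 541.53 -320.56   61.51] [[-0.0001, -1.0, 0.002], [0.0028, -0.002, -1.0]] F [-0.04  1.47  6.82] w 62.6
(9474, 'encl', array([ 546.1, -319.8]), 38.4, 'mid', array([ 540.4, -319.7,   86.5]), 'z', array([81.5, 85.8, 88.7]))
```

View pics/w2.png

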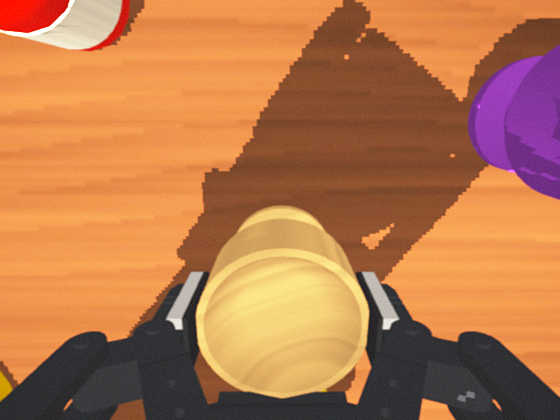

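The cup (282, 320) is between the pads, width 62.6, and nothing else is near. Lifting 150 mm.

Emit:
step_arm(moves=[0,0,0.01,0,0,0,0.5,0,0,0.03,0,0,0,0.5,0,0,0.06,0,0,0,0.5,0,0,0.1,0,0,0,0.5,0,0,0.15,0,0,0,0.5,0,0,0.2,0,0,0,0.5,0,0,0.24,0,0,0,0.5,0,0,0.27,0,0,0,0.5,0,0,0.29,0,0,0,0.5,0,0,0.3,0,0,0,0.5,0,0,0.3,0,0,0,0.5,0,0,0.3,0,0,0,0.5], grip_force=50)

```text
t: 4.3
tool_pos: [539.9, -319.5, 208.3]
orientation: [1.0, -0.0, -0.001, -0.0]
force: [-0.2, -0.1, -2.4]
width: 62.3
```

```bash
python3 - <<'E'
from h import *
s=st(); c=cam("wrist"); save(c,"w3.png"); P=pts(c); z=s["tool_pos"][2]
print(near(P,(540,-320),(z+18,z+30),36)); 
c=cam("scene"); save(c,"s3.png"); P=pts(c); print(near(P,(540,-320),(z-2,z+30),36)); st()
E
```

```text
4.3 [ 539.85 -319.5   208.34] [[-0.0003, -1.0, -0.0009], [-0.0013, 0.0009, -1.0]] F [-0.19 -0.07 -2.39] w 62.3
(10332, 'encl', array([ 541.7, -320. ]), 35.5, 'mid', array([ 539.1, -320.1,  232.3]), 'z', array([226.9, 232. , 234.5]))
(517, 'encl', array([ 542.9, -319.7]), 34.9, 'mid', array([ 542.7, -319.6,  222.2]), 'z', array([210.5, 219.7, 232.6]))
4.4 [ 539.56 -319.31  207.43] [[-0.0003, -1.0, -0.0018], [-0.0025, 0.0018, -1.0]] F [-0.72 -0.1  -2.02] w 62.6
```

View pics/w3.png

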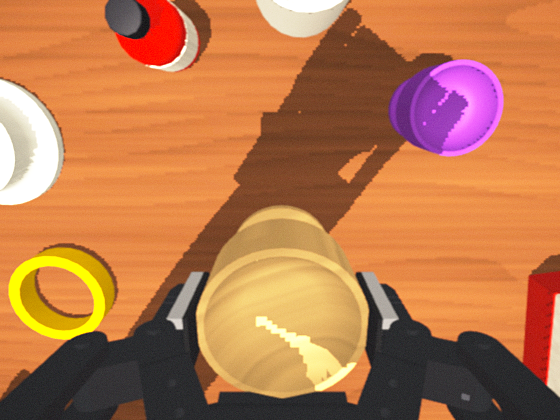

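View pics/s3.png

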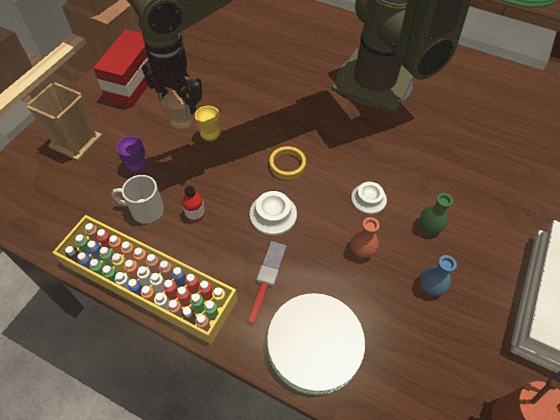

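The cup is held clear at 150 mm (about 2.2 N), upright. I carry it to just short of the plinth so the wrist camera sees the hollow unobstructed.

Emit:
step_arm(moves=[-0.005,0.02,0,0,0,0,0.5,-0.015,0.07,0,0,0,0,0.5,-0.03,0.14,0,0,0,0,0.5,-0.045,0.21,0,0,0,0,0.5,-0.06,0.28,0,0,0,0,0.5,-0.07,0.35,0,0,0,0,0.5,-0.08,0.42,0,0,0,0,0.5,-0.09,0.48,0,0,0,0,0.5,-0.1,0.52,0,0,0,0,0.5,-0.1,0.532,0,0,0,0,0.5,-0.1,0.532,0,0,0,0,0.5,-0.1,0.532,0,0,0,0,0.5])

```text
t: 5.4
tool_pos: [490.1, -53.9, 209.0]
orientation: [1.0, 0.0, -0.0, 0.0]
force: [-0.4, -1.0, -2.5]
width: 62.2
```

```bash
python3 - <<'E'
from h import *
s=st(); c=cam("wrist"); save(c,"w4.png"); P=pts(c)
print(near(P,(582,-53),(40,48),50)); print(near(P,(582,-53),(28,33),24)); st()
for l in ("plinth_seat",):
    for d in ctrl.mark_of("wrist",l)[:3]: x,y=d["xy"]; print(l,d,P[int(y),int(x)])
E
```

```text
5.4 [490.15 -53.87 208.98] [[0.0004, -1.0, 0.0005], [-0.0004, -0.0005, -1.0]] F [-0.37 -1.02 -2.51] w 62.2
(5779, 'encl', array([581.7, -51.2]), 42.1, 'mid', array([581.8, -51.2,  43.9]), 'z', array([41.6, 45.2, 46.6]))
(1799, 'encl', array([581.7, -51.1]), 21.4, 'mid', array([581.7, -51.3,  31.2]), 'z', array([30.3, 31.6, 32.8]))
5.45 [490.33 -54.38 209.11] [[-0.0006, -1.0, 0.0004], [-0.0003, -0.0004, -1.0]] F [-0.06  0.63 -1.43] w 62.2
plinth_seat {'xy': [278.0, 84.2], 'score': 0.96} [582.74524049 -49.76018645  29.58824708]
plinth_seat {'xy': [82.6, 253.2], 'score': 0.75} [426.39909054 144.18646319  23.05793132]
```

View pics/w4.png

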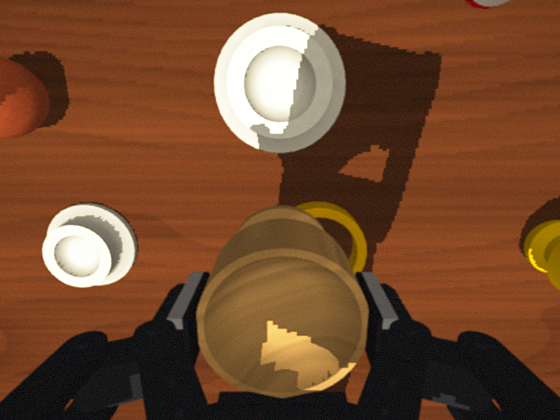

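The hollow of the larger plinth is at (278, 84), centre (581.7, -51.2), top 44, floor 30–31 as expected. It lies 41.6 and 268 mm from the cup's old place, and all three cameras agree. I move over it and lower to 10 mm short.

Emit:
step_arm(moves=[0.02,0.002,0,0,0,0,0.5,0.06,0.0055,0,0,0,0,0.5,0.11,0.0055,0,0,0,0,0.5,0.15,0.0055,0,0,0,0,0.5,0.175,0.0055,-0.01,0,0,0,0.5,0.183,0.0055,-0.04,0,0,0,0.5,0.183,0.0055,-0.08,0,0,0,0.5,0.183,0.0055,-0.12,0,0,0,0.5,0.183,0.0055,-0.155,0,0,0,0.5,0.183,0.0055,-0.18,0,0,0,0.5,0.183,0.0055,-0.19,0,0,0,0.5,0.183,0.0055,-0.19,0,0,0,0.5])

```text
t: 6.5
tool_pos: [581.2, -51.4, 112.5]
orientation: [1.0, -0.001, -0.001, -0.0]
force: [-0.7, 0.5, -1.4]
width: 62.3
```

```bash
python3 - <<'E'
from h import *
s=st(); c=cam("top"); save(c,"t5.png"); P=pts(c)
print(near(P,(582,-53),(40,48),50))
c=cam("scene"); cv2.imwrite("pics/s5.png",cv2.resize(c["img"][150:270,200:360,::-1],None,fx=4,fy=4)); st()
E
```

```text
6.5 [581.24 -51.43 112.52] [[-0.0011, -1.0, -0.0005], [-0.003, 0.0005, -1.0]] F [-0.74  0.54 -1.43] w 62.3
(51, 'encl', array([576.3, -52.9]), 40.1, 'mid', array([571.5, -52.9,  43.9]), 'z', array([40.6, 42.8, 46.6]))
6.6 [582.62 -51.48 115.11] [[-0.0007, -1.0, 0.0002], [0.0013, -0.0002, -1.0]] F [-0.21  1.16 -0.9 ] w 62.4
```

View pics/s5.png

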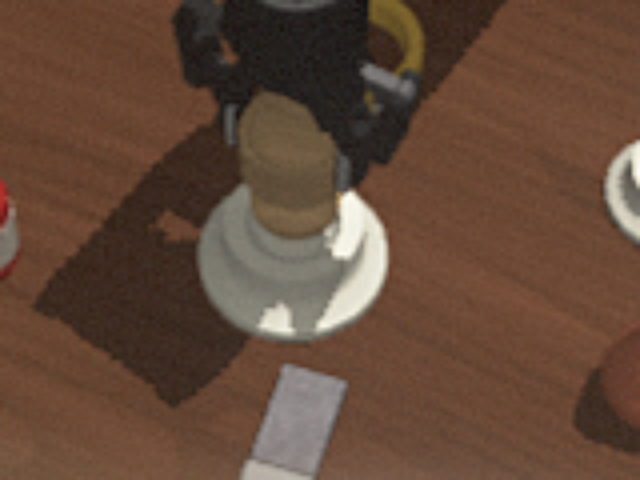

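The cup's foot hangs centred over the hollow (290, 215 in the crop). Lowering slowly.

Emit:
step_arm(moves=[0,0,-0.005,0,0,0,0.5,0,0,-0.01,0,0,0,0.5,0,0,-0.015,0,0,0,0.5,0,0,-0.02,0,0,0,0.5,0,0,-0.025,0,0,0,0.5,0,0,-0.029,0,0,0,0.5,0,0,-0.033,0,0,0,0.5,0,0,-0.037,0,0,0,0.5,0,0,-0.04,0,0,0,0.5,0,0,-0.04,0,0,0,0.5])

```text
t: 7.43
tool_pos: [581.5, -51.0, 93.8]
orientation: [1.0, -0.0, -0.0, -0.0]
force: [0.2, 0.1, -1.2]
width: 62.2
```

Emit:
step_arm(moves=[0,0,-0.001,0,0,0,0.5,0,0,-0.002,0,0,0,0.5,0,0,-0.003,0,0,0,0.5,0,0,-0.004,0,0,0,0.5,0,0,-0.004,0,0,0,0.5])

```text
t: 7.85
tool_pos: [581.8, -51.1, 92.3]
orientation: [1.0, -0.0, -0.0, -0.0]
force: [0.4, 0.4, -2.0]
width: 61.8
```

Emit:
step_arm(moves=[0,0,-0.001,0,0,0,0.5,0,0,-0.002,0,0,0,0.5,0,0,-0.002,0,0,0,0.5])

```text
t: 8.1
tool_pos: [582.0, -51.1, 91.7]
orientation: [1.0, -0.0, 0.0, 0.0]
force: [-0.6, 0.4, 1.1]
width: 62.6
```

Emit:
step_arm(moves=[0,0,-0.001,0,0,0,0.5,0,0,-0.002,0,0,0,0.5,0,0,-0.002,0,0,0,0.5])

```text
t: 8.35
tool_pos: [582.3, -51.1, 91.7]
orientation: [1.0, -0.0, 0.0, 0.0]
force: [-2.5, 0.5, 5.3]
width: 62.0
```

Emit:
step_arm(moves=[0,0,-0.001,0,0,0,0.5,0,0,-0.002,0,0,0,0.5,0,0,-0.002,0,0,0,0.5])

```text
t: 8.6
tool_pos: [582.6, -51.1, 91.7]
orientation: [1.0, -0.0, 0.001, 0.0]
force: [-4.2, -0.2, 9.4]
width: 62.1
```

Contact came at TCP z 91.7, exactly the expected seat height. I ease off the load and open.

Emit:
step_arm(moves=[0,0,0.003,0,0,0,0.5,0,0,0.003,0,0,0,0.3,0,0,0.003,0,0,0,-0.6,0,0,0.003,0,0,0,-1,0,0,0.003,0,0,0,-1,0,0,0.003,0,0,0,-1,0,0,0.003,0,0,0,-1])

```text
t: 9.18
tool_pos: [581.7, -51.1, 90.5]
orientation: [1.0, -0.0, -0.0, -0.0]
force: [0.1, 0.7, -0.5]
width: 85.7
```

```bash
python3 - <<'E'
from h import *
s=st(); c=cam("wrist"); save(c,"w6.png"); P=pts(c)
print(near(P,(582,-51),(110,122),36)); st()
E
```

```text
9.18 [581.66 -51.08  90.51] [[-0.0003, -1.0, -0.0001], [-0.0004, 0.0001, -1.0]] F [ 0.06  0.72 -0.46] w 85.7
(9322, 'encl', array([581.5, -49.3]), 32.5, 'mid', array([581.5, -49.5, 114.3]), 'z', array([110.6, 115.2, 117.2]))
9.23 [581.69 -51.06  90.58] [[-0.0003, -1.0, -0.0001], [-0.0003, 0.0001, -1.0]] F [-0.19 -0.48  0.56] w 85.5
```

View pics/w6.png

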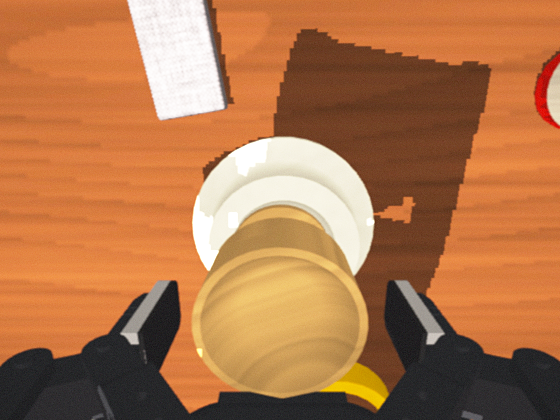

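The cup is released. Its rim reads 115.2, which is 30 mm above its counter reading, so it is home. Retracting straight up and rechecking.

Emit:
step_arm(moves=[0,0,0.02,0,0,0,-1,0,0,0.06,0,0,0,-1,0,0,0.12,0,0,0,-1,0,0,0.19,0,0,0,-1,0,0,0.26,0,0,0,-1,0,0,0.32,0,0,0,-1,0,0,0.36,0,0,0,-1,0,0,0.36,0,0,0,-1,0,0,0.36,0,0,0,-1])

```text
t: 9.98
tool_pos: [582.5, -51.2, 273.2]
orientation: [1.0, -0.0, 0.002, 0.0]
force: [-1.3, 0.5, 0.3]
width: 85.5
```

```bash
python3 - <<'E'
from h import *
s=st(); c=cam("wrist"); save(c,"w7.png"); P=pts(c)
def plane(P,c0,zr,rad):
    m=(np.hypot(P[...,0]-c0[0],P[...,1]-c0[1])<rad)&(np.hypot(P[...,0]-c0[0],P[...,1]-c0[1])>28)&(P[...,2]>zr[0])&(P[...,2]<zr[1]); p=P[m]
    A=np.c_[p[:,:2]-c0,np.ones(len(p))]; print("tilt",np.linalg.lstsq(A,p[:,2],rcond=None)[0].round(4))
print(near(P,(582,-51),(111,122),45)); plane(P,(581.5,-50.5),(111,120),33)
print("seat",near(P,(582,-51),(98,104.5),25)); print("plinth top",near(P,(582,-51),(40,48),50))
c=cam("scene"); cv2.imwrite("pics/s7.png",cv2.resize(c["img"][130:310,200:480,::-1],None,fx=2.5,fy=2.5)); st()
P=pts(c);print("scene",near(P,(582,-51),(111,122),45)); plane(P,(583,-52),(111,120),36)
print("vase",near(P,(586,351),(113,128)))
E
```

```text
9.98 [582.53 -51.2  273.21] [[-0.0003, -1.0, 0.0007], [0.004, -0.0007, -1.0]] F [-1.27  0.53  0.27] w 85.5
(1508, 'encl', array([581.4, -49.9]), 32.2, 'mid', array([581.4, -49.7, 114.9]), 'z', array([111.6, 115.8, 117.5]))
tilt [-2.500000e-03 -1.010000e-02  1.160544e+02]
seat (1532, 'encl', array([580.7, -48.8]), 22.7, 'mid', array([581.5, -49.3, 102.4]), 'z', array([101.5, 102.8, 104.2]))
plinth top (1459, 'encl', array([581.7, -51.4]), 42.0, 'mid', array([594.2, -51.2,  43.9]), 'z', array([43.6, 45.4, 46.7]))
10.08 [581.07 -50.95 269.41] [[-0.0003, -1.0, -0.0004], [-0.0022, 0.0004, -1.0]] F [-0.45  0.23  0.27] w 85.7
scene (162, 'encl', array([583.2, -51.1]), 33.1, 'mid', array([582.7, -50.6, 115.1]), 'z', array([111.3, 114.1, 116.8]))
tilt [-2.400000e-03 -6.400000e-03  1.142635e+02]
vase (190, 'encl', array([586.9, 351.7]), 18.9, 'mid', array([587.3, 351.7, 118.3]), 'z', array([113.9, 119. , 121.9]))
```

View pics/w7.png

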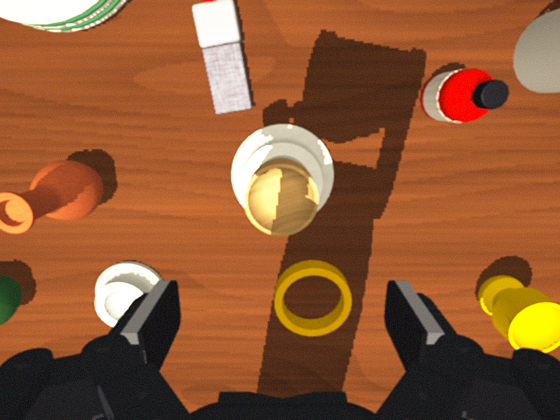

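View pics/s7.png

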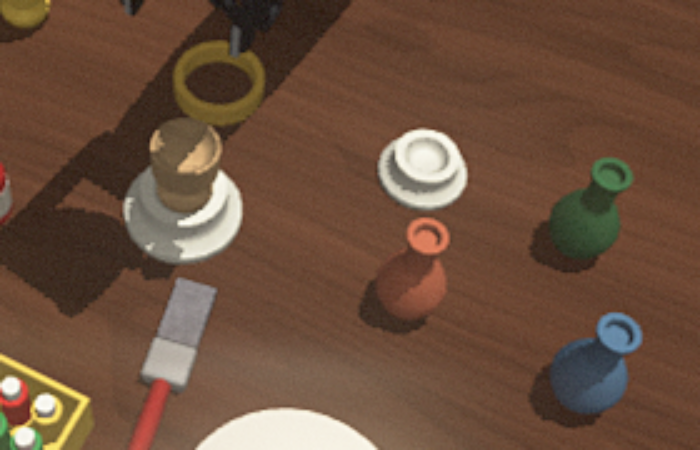

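The cup stands upright (about 0.6° at most) and home. The bystanders are undisturbed. Next I go over the blue vase.

Emit:
step_arm(moves=[0,0.05,0,0,0,0,-1,0,0.13,0,0,0,0,-1,0,0.21,0,0,0,0,-1,0,0.29,0,0,0,0,-1,0,0.37,0,0,0,0,-1,0,0.45,0,0,0,0,-1,0.007,0.53,0,0,0,0,-1,0.007,0.61,0,0,0,0,-1,0.007,0.69,0,0,0,0,-1,0.007,0.76,0,0,0,0,-1,0.007,0.8,0,0,0,0,-1,0.007,0.807,0,0,0,0,-1])

```text
t: 11.08
tool_pos: [583.6, 355.6, 267.4]
orientation: [1.0, 0.002, -0.002, 0.001]
force: [-0.2, -0.9, -0.4]
width: 85.8
```

Emit:
step_arm(moves=[0,0,0,0,0,0,-1,0,0,0,0,0,0,-1,0,0,0,0,0,0,-1])

```text
t: 11.33
tool_pos: [585.2, 351.0, 269.8]
orientation: [1.0, -0.001, -0.001, 0.001]
force: [0.2, -0.1, 0.5]
width: 85.2
```

```bash
python3 - <<'E'
from h import *
s=st(); c=cam("wrist"); save(c,"w8.png"); P=pts(c)
print(near(P,(586,352),(113,126),40)); print("bulb",near(P,(586,352),(25,45),60)); st()
for d in ctrl.mark_of("wrist","vase_neck")[:3]: print(d)
E
```

```text
11.33 [585.22 351.03 269.82] [[-0.0016, -1.0, 0.0011], [-0.0014, -0.0011, -1.0]] F [ 0.23 -0.08  0.49] w 85.2
(1353, 'encl', array([585.8, 352.9]), 18.2, 'mid', array([585.8, 352.9, 118.5]), 'z', array([113.3, 120.9, 122.5]))
bulb (191, 'encl', array([587.2, 352.5]), 32.2, 'mid', array([599.7, 352.4,  40.1]), 'z', array([36. , 40.4, 44.7]))
11.38 [585.41 350.94 270.28] [[-0.0019, -1.0, 0.0007], [-0.0008, -0.0007, -1.0]] F [-0.09  0.74 -0.03] w 85.7
{'xy': [281.0, 191.8], 'score': 0.81}
```

View pics/w8.png

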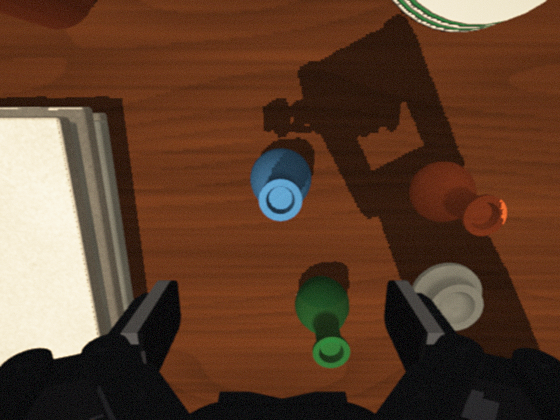

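The blue vase is at (280, 198), centre (585.8, 352.9), lip at 120. The green and terracotta vases and the book stack are well clear of the jaws. Descending to the neck.

Emit:
step_arm(moves=[0.001,0.0005,-0.05,0,0,0,-1,0.001,0.0005,-0.12,0,0,0,-1,0.001,0.0005,-0.19,0,0,0,-1,0.001,0.0005,-0.25,0,0,0,-1,0.001,0.0005,-0.3,0,0,0,-1,0.001,0.0005,-0.34,0,0,0,-1,0.001,0.0005,-0.365,0,0,0,-1,0.001,0.0005,-0.375,0,0,0,-1,0.001,0.0005,-0.375,0,0,0,-1,0.001,0.0005,-0.375,0,0,0,-1])

```text
t: 12.27
tool_pos: [586.7, 352.7, 84.7]
orientation: [1.0, -0.0, 0.001, -0.0]
force: [0.7, 0.5, 0.5]
width: 85.2
```

Emit:
step_arm(moves=[0,0,0,0,0,0,0.1,0,0,0,0,0,0,0.3,0,0,0,0,0,0,0.4,0,0,0,0,0,0,0.5,0,0,0,0,0,0,0.6,0,0,0,0,0,0,0.7,0,0,0,0,0,0,0.8,0,0,0,0,0,0,0.9,0,0,0,0,0,0,0.9,0,0,0,0,0,0,0.9])

```text
t: 13.1
tool_pos: [586.4, 352.9, 84.3]
orientation: [1.0, -0.0, 0.001, -0.0]
force: [-1.9, -0.9, 5.5]
width: 31.0
```

```bash
python3 - <<'E'
from h import *
s=st(); c=cam("wrist"); save(c,"w9.png"); P=pts(c)
print(near(P,(586,352),(113,126),19)); st()
E
```

```text
13.1 [586.37 352.89  84.33] [[-0.0003, -1.0, -0.0006], [0.0014, 0.0006, -1.0]] F [-1.94 -0.89  5.53] w 31.0
(7870, 'encl', array([586., 352.]), 19.0, 'mid', array([586. , 353.1, 118.5]), 'z', array([113.3, 120.9, 122.3]))
13.15 [586.35 352.9   84.31] [[-0.0003, -1.0, -0.0006], [0.0013, 0.0006, -1.0]] F [ 0.07 -0.98  5.27] w 30.7
```

View pics/w9.png

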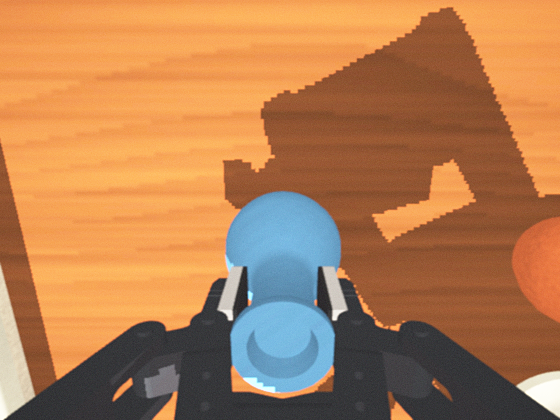

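The vase is between the pads, but the width of 31 exceeds the 26 mm neck. I check whether the fingers are still closing or resting on the shoulder.

Emit:
step_arm(moves=[0,0,0,0,0,0,1,0,0,0,0,0,0,1,0,0,0,0,0,0,1,0,0,0,0,0,0,1])

```text
t: 13.48
tool_pos: [586.4, 352.9, 84.3]
orientation: [1.0, -0.0, 0.001, -0.0]
force: [-0.1, -1.5, 5.0]
width: 31.1
```

The fingers are stopped, so the tips are on the shoulder. I open, go 7 mm higher and regrip on the straight neck.

Emit:
step_arm(moves=[0,0,0,0,0,0,0,0,0,0,0,0,0,-0.2,0,0,0,0,0,0,-0.2,0,0,0.007,0,0,0,-0.2,0,0,0.014,0,0,0,-0.2,0,0,0.014,0,0,0,0,0,0,0.014,0,0,0,0.3,0,0,0.014,0,0,0,0.6,0,0,0.014,0,0,0,0.9,0,0,0.014,0,0,0,1,0,0,0.014,0,0,0,1,0,0,0.014,0,0,0,1])

```text
t: 14.48
tool_pos: [586.3, 352.9, 91.3]
orientation: [1.0, -0.0, 0.001, -0.0]
force: [-0.5, -0.3, 5.7]
width: 33.5
```

```bash
python3 - <<'E'
from h import *
s=st(); c=cam("wrist"); save(c,"w10.png"); P=pts(c)
print(near(P,(586,352.5),(113,126),19)); st()
E
```

```text
14.48 [586.31 352.88  91.25] [[-0.0002, -1.0, -0.0006], [0.0013, 0.0006, -1.0]] F [-0.52 -0.27  5.68] w 33.5
(7459, 'encl', array([586. , 352.5]), 19.0, 'mid', array([586.4, 353.1, 119.4]), 'z', array([113.4, 121. , 122.7]))
14.53 [586.35 352.86  91.25] [[-0.0003, -1.0, -0.0006], [0.0013, 0.0006, -1.0]] F [-0.37 -0.24  6.19] w 33.5
```

View pics/w10.png

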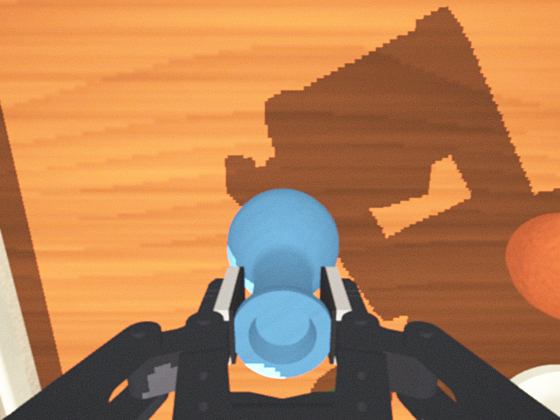

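Higher gives a wider reading (33.5), so it was the flare under the lip and not the shoulder. I open and go lower, to TCP about 79.

Emit:
step_arm(moves=[0,0,0,0,0,0,0,0,0,0,0,0,0,-0.2,0,0,0,0,0,0,-0.3,0,0,-0.007,0,0,0,-0.3,0,0,-0.015,0,0,0,-0.3,0,0,-0.022,0,0,0,0,0,0,-0.022,0,0,0,0.3,0,0,-0.022,0,0,0,0.6,0,0,-0.022,0,0,0,0.9,0,0,-0.022,0,0,0,1,0,0,-0.022,0,0,0,1,0,0,-0.022,0,0,0,1])

```text
t: 15.53
tool_pos: [585.6, 352.6, 79.0]
orientation: [1.0, -0.0, -0.0, 0.0]
force: [-0.2, -0.4, -3.8]
width: 29.9
```

```bash
python3 - <<'E'
from h import *
s=st(); c=cam("wrist"); save(c,"w11.png"); P=pts(c)
print(near(P,(586,353),(116,126),19)); st()
E
```

```text
15.53 [585.61 352.56  79.01] [[-0.0003, -1.0, 0.0003], [-0.0004, -0.0003, -1.0]] F [-0.16 -0.37 -3.81] w 29.9
(6142, 'encl', array([586.8, 353.2]), 18.4, 'mid', array([588.1, 353.3, 120.3]), 'z', array([117.3, 122.3, 123.4]))
15.58 [585.69 352.61  79.16] [[-0.0003, -1.0, 0.0001], [-0.0003, -0.0001, -1.0]] F [ 0.69  0.32 -3.68] w 29.7
```

View pics/w11.png

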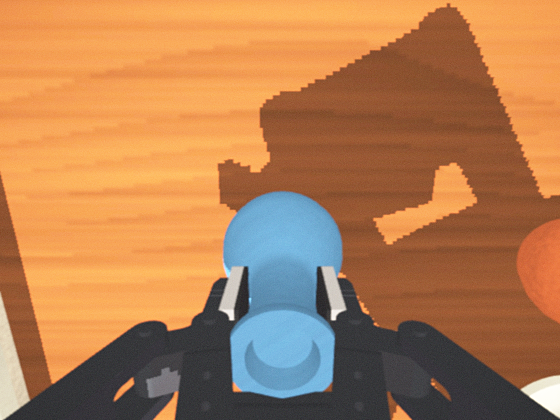

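The width is now 29.8. The tool carries about 3.7 N and the lip reads about 1.4 mm higher. The pads are seated between shoulder and lip flare and already bear the vase. Lifting gently.

Emit:
step_arm(moves=[0,0,0.005,0,0,0,1,0,0,0.015,0,0,0,1,0,0,0.03,0,0,0,1,0,0,0.05,0,0,0,1,0,0,0.08,0,0,0,1,0,0,0.12,0,0,0,1,0,0,0.17,0,0,0,1,0,0,0.22,0,0,0,1,0,0,0.27,0,0,0,1,0,0,0.31,0,0,0,1,0,0,0.34,0,0,0,1,0,0,0.35,0,0,0,1])

```text
t: 16.58
tool_pos: [587.2, 353.4, 259.9]
orientation: [1.0, -0.0, 0.003, -0.002]
force: [0.7, 0.9, -3.5]
width: 30.2
```

Emit:
step_arm(moves=[0,0,0,0,0,0,1,0,0,0,0,0,0,1])

```text
t: 16.75
tool_pos: [585.5, 352.5, 253.7]
orientation: [1.0, -0.0, -0.0, 0.0]
force: [-0.1, -0.4, -4.3]
width: 29.7
```

```bash
python3 - <<'E'
from h import *
s=st(); z=s["tool_pos"][2]; c=cam("wrist"); save(c,"w12.png"); P=pts(c)
print(near(P,(587,353),(z+36,z+48),19))
c=cam("scene"); P=pts(c); cv2.imwrite("pics/s12.png",cv2.resize(c["img"][100:300,320:520,::-1],None,fx=3,fy=3)); st()
print(near(P,(587,353),(z+36,z+48),22))
print("bulb",near(P,(587,353),(z-60,z-30),45))
c=cam("top"); P=pts(c); print(near(P,(587,353),(z+36,z+48),22)); print("bulb",near(P,(587,353),(z-60,z-30),45))
E
```

```text
16.75 [585.46 352.5  253.72] [[-0.0003, -1.0, 0.0004], [-0.0008, -0.0004, -1.0]] F [-0.13 -0.4  -4.26] w 29.7
(6857, 'encl', array([586.9, 352.9]), 18.9, 'mid', array([587.9, 353.5, 295.6]), 'z', array([290. , 296.9, 298.1]))
16.85 [584.94 352.23 251.91] [[-0.0003, -1.0, 0.0017], [-0.0033, -0.0017, -1.0]] F [ 0.13 -0.04 -3.12] w 30.0
(153, 'encl', array([593.3, 353.3]), 19.7, 'mid', array([590.5, 353.5, 295.4]), 'z', array([290.7, 294. , 298.3]))
bulb (340, 'encl', array([589.3, 350.6]), 32.3, 'mid', array([595.3, 351. , 208.7]), 'z', array([199.5, 214.6, 222.7]))
(8, 'encl', array([577.8, 339. ]), 12.6, 'mid', array([577.8, 339.5, 292. ]), 'z', array([290.1, 292.4, 294. ]))
bulb (231, 'encl', array([583.1, 348.4]), 31.8, 'mid', array([581.1, 343.8, 210.8]), 'z', array([201.2, 215.9, 223. ]))
```

View pics/s12.png

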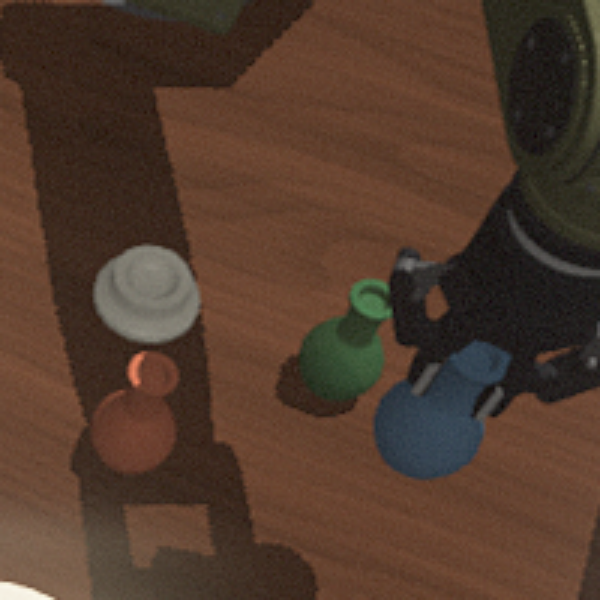

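View pics/w12.png

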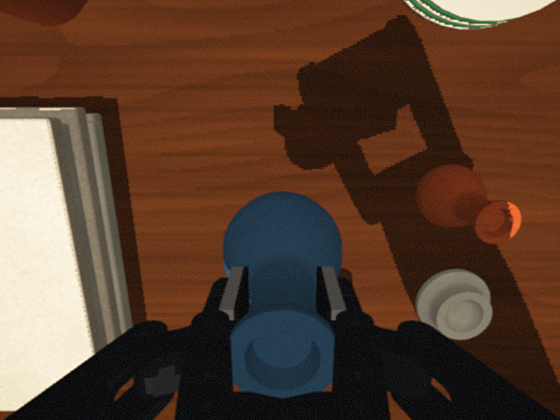

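The vase hangs straight: bulb and lip positions in the wrist picture match the standing view once scaled. Its foot is about 78 mm below TCP. Carrying it over the cup.

Emit:
step_arm(moves=[0,-0.02,0,0,0,0,1,0,-0.06,0,0,0,0,1,0,-0.12,0,0,0,0,1,0,-0.19,0,0,0,0,1,0,-0.26,0,0,0,0,1,0,-0.33,0,0,0,0,1,-0.005,-0.4,0,0,0,0,1,-0.0088,-0.47,0,0,0,0,1,-0.0088,-0.54,0,0,0,0,1,-0.0088,-0.61,0,0,0,0,1,-0.0088,-0.67,0,0,0,0,1,-0.0088,-0.72,0,0,0,0,1])

```text
t: 17.9
tool_pos: [580.4, -10.2, 253.5]
orientation: [1.0, -0.001, -0.001, 0.0]
force: [0.0, 0.2, -3.1]
width: 30.4
```

Emit:
step_arm(moves=[0,-0.04,0,0,0,0,1,0,-0.065,0,0,0,0,1,0,-0.08,0,0,0,0,1,0,-0.085,0,0,0,0,1,0,-0.085,0,0,0,0,1,0,-0.085,-0.02,0,0,0,1,0,-0.085,-0.045,0,0,0,1,0,-0.085,-0.07,0,0,0,1,0,-0.085,-0.085,0,0,0,1,0,-0.085,-0.09,0,0,0,1,0,-0.085,-0.09,0,0,0,1,0,-0.085,-0.09,0,0,0,1])

```text
t: 18.9
tool_pos: [581.4, -49.7, 209.1]
orientation: [1.0, 0.0, -0.0, -0.0]
force: [0.3, -0.4, -3.5]
width: 29.8
```

```bash
python3 - <<'E'
from h import *
s=st(); c=cam("wrist"); save(c,"w13.png")
c=cam("scene"); P=pts(c); cv2.imwrite("pics/s13.png",cv2.resize(c["img"][120:270,190:350,::-1],None,fx=4,fy=4)); st()
E
```

```text
18.9 [581.42 -49.66 209.1 ] [[0.0, -1.0, -0.0001], [-0.0003, 0.0001, -1.0]] F [ 0.28 -0.42 -3.49] w 29.8
19.0 [581.9  -49.88 210.18] [[-0.0002, -1.0, 0.0003], [0.0014, -0.0003, -1.0]] F [-0.53 -0.29 -3.2 ] w 29.9
```

View pics/s13.png

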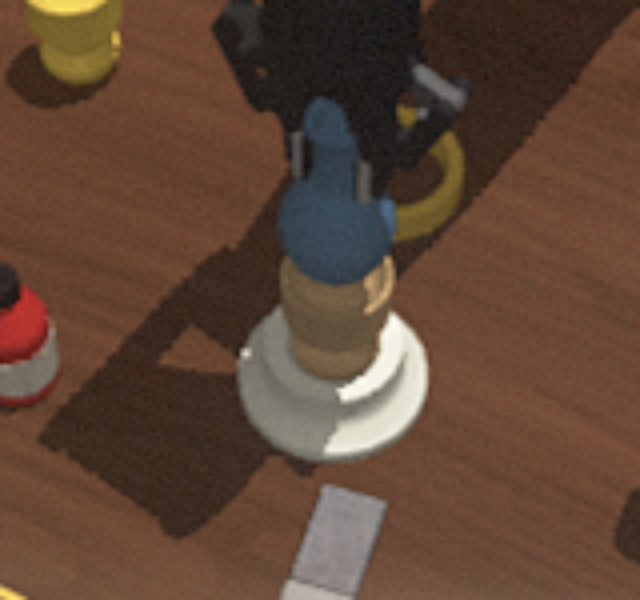

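View pics/w13.png

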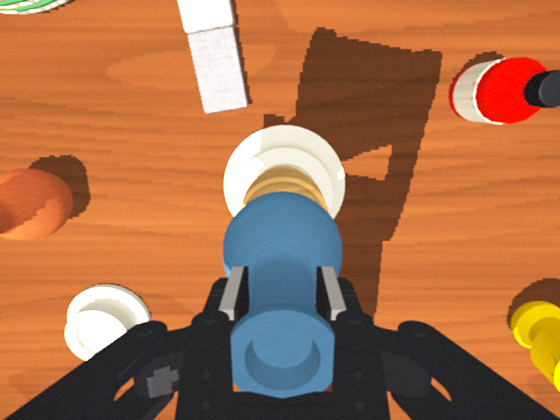

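The vase bulb (335, 225 in the crop) is centred over the cup (335, 310). Lowering slowly.

Emit:
step_arm(moves=[0,0,-0.006,0,0,0,1,0,0,-0.012,0,0,0,1,0,0,-0.018,0,0,0,1,0,0,-0.024,0,0,0,1,0,0,-0.03,0,0,0,1,0,0,-0.036,0,0,0,1,0,0,-0.041,0,0,0,1,0,0,-0.046,0,0,0,1,0,0,-0.05,0,0,0,1,0,0,-0.054,0,0,0,1,0,0,-0.054,0,0,0,1])

```text
t: 19.92
tool_pos: [581.1, -49.8, 181.7]
orientation: [1.0, -0.0, -0.0, -0.0]
force: [-0.2, 1.6, -4.1]
width: 30.0
```

Emit:
step_arm(moves=[0,0,-0.001,0,0,0,1,0,0,-0.002,0,0,0,1,0,0,-0.003,0,0,0,1,0,0,-0.003,0,0,0,1])

```text
t: 20.25
tool_pos: [581.4, -49.8, 180.8]
orientation: [1.0, -0.0, 0.0, 0.0]
force: [-0.1, -0.2, -4.2]
width: 29.9
```

Emit:
step_arm(moves=[0,0,-0.001,0,0,0,1,0,0,-0.002,0,0,0,1,0,0,-0.002,0,0,0,1])

```text
t: 20.5
tool_pos: [581.3, -49.8, 179.7]
orientation: [1.0, -0.0, -0.0, -0.0]
force: [0.4, -0.1, -2.2]
width: 30.5
```

Emit:
step_arm(moves=[0,0,-0.001,0,0,0,1,0,0,-0.002,0,0,0,1,0,0,-0.002,0,0,0,1])

```text
t: 20.75
tool_pos: [581.5, -49.8, 178.9]
orientation: [1.0, -0.0, 0.0, -0.0]
force: [0.5, -0.1, -3.1]
width: 29.6
```

Emit:
step_arm(moves=[0,0,-0.001,0,0,0,1,0,0,-0.002,0,0,0,1,0,0,-0.002,0,0,0,1])

```text
t: 21.0
tool_pos: [581.8, -49.9, 178.8]
orientation: [1.0, -0.0, 0.001, 0.0]
force: [-0.9, 0.4, 1.6]
width: 30.0
```

Emit:
step_arm(moves=[0,0,-0.001,0,0,0,1,0,0,-0.002,0,0,0,1,0,0,-0.002,0,0,0,1])

```text
t: 21.25
tool_pos: [582.2, -49.9, 178.7]
orientation: [1.0, -0.0, 0.001, 0.0]
force: [-1.4, 0.2, 5.9]
width: 29.8
```

```bash
python3 - <<'E'
from h import *
s=st(); c=cam("wrist"); save(c,"w14.png"); P=pts(c); print(near(P,(582,-50),(216,226),19))
c=cam("scene"); P=pts(c); cv2.imwrite("pics/s14.png",cv2.resize(c["img"][120:270,190:350,::-1],None,fx=4,fy=4)); st()
E
```

```text
21.25 [582.18 -49.93 178.72] [[-0.0003, -1.0, 0.0003], [0.0022, -0.0003, -1.0]] F [-1.39  0.17  5.88] w 29.8
(5667, 'encl', array([582.5, -49.8]), 18.6, 'mid', array([584.1, -49.4, 220.1]), 'z', array([217.2, 222.2, 223.3]))
21.35 [582.17 -49.93 178.73] [[-0.0003, -1.0, 0.0003], [0.0022, -0.0003, -1.0]] F [-2.53  0.31  6.37] w 30.0
```

View pics/s14.png

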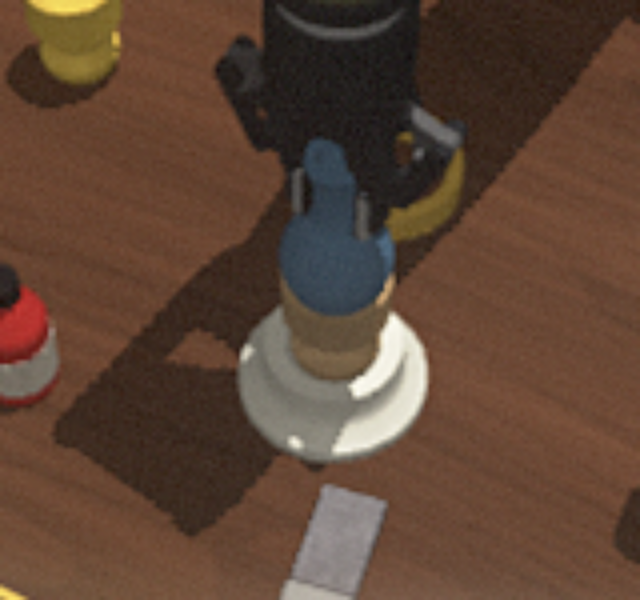

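The vase is home: contact at TCP 178.8 against 179 predicted. Unload, then open fully before lifting away.

Emit:
step_arm(moves=[0,0,0.0025,0,0,0,1,0,0,0.0025,0,0,0,0.5,0,0,0.0025,0,0,0,0,0,0,0.0025,0,0,0,-0.5,0,0,0.0025,0,0,0,-1,0,0,0.0025,0,0,0,-1,0,0,0.0025,0,0,0,-1,0,0,0.0025,0,0,0,-1])

```text
t: 22.02
tool_pos: [581.4, -49.8, 177.9]
orientation: [1.0, -0.0, -0.0, -0.0]
force: [-0.7, 0.3, 0.7]
width: 85.7
```

```bash
python3 - <<'E'
from h import *
s=st(); c=cam("wrist"); save(c,"w15.png"); P=pts(c); print(near(P,(582,-50),(214,226),22)); st()
E
```

```text
22.02 [581.36 -49.81 177.92] [[-0.0003, -1.0, -0.0], [-0.0002, 0.0, -1.0]] F [-0.72  0.33  0.7 ] w 85.7
(8495, 'encl', array([583.1, -48.9]), 18.8, 'mid', array([584.7, -49. , 219.2]), 'z', array([214.4, 221.8, 223.2]))
22.07 [581.37 -49.84 177.93] [[-0.0003, -1.0, 0.0], [-0.0001, -0.0, -1.0]] F [ 0.14  0.43 -0.46] w 85.6
```

View pics/w15.png

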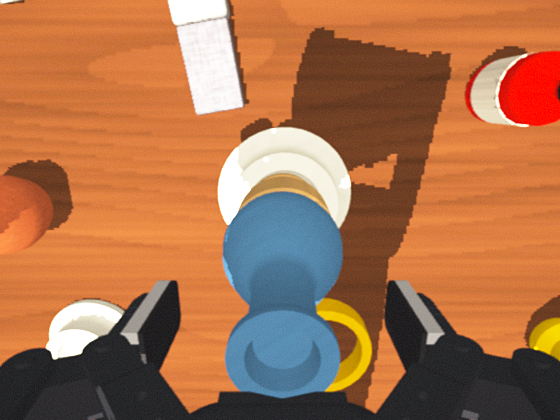

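The fingers are fully open and the vase stands free with its lip at (282, 350). Lifting straight up past it.

Emit:
step_arm(moves=[0,0,0.02,0,0,0,-1,0,0,0.05,0,0,0,-1,0,0,0.09,0,0,0,-1,0,0,0.14,0,0,0,-1,0,0,0.19,0,0,0,-1,0,0,0.23,0,0,0,-1,0,0,0.26,0,0,0,-1,0,0,0.28,0,0,0,-1,0,0,0.28,0,0,0,-1])

```text
t: 22.82
tool_pos: [582.5, -50.0, 321.9]
orientation: [1.0, -0.0, 0.003, 0.0]
force: [0.1, -0.2, -0.2]
width: 85.8
```

Emit:
step_arm(moves=[-0.05,0,0,0,0,0,-1,-0.12,0,0,0,0,0,-1,-0.18,0,0,0,0,0,-1,-0.22,0,0,0,0,0,-1,-0.24,0,0,0,0,0,-1,-0.24,0,0,0,0,0,-1,-0.24,0,0,0,0,0,-1])

```text
t: 23.4
tool_pos: [461.6, -49.8, 317.8]
orientation: [1.0, -0.0, 0.0, -0.0]
force: [0.8, 0.1, 0.0]
width: 85.2
```

```bash
python3 - <<'E'
from h import *
st(); c=cam("wrist"); save(c,"w16.png"); P=pts(c)
def rep(P,t):
  print(t,"lip",near(P,(582,-50),(214,227),40)); print(t,"bulb",near(P,(582,-50),(125,145),45)); print(t,"rim",near(P,(582,-50),(110,117),34))
  print(t,"plinth",near(P,(582,-52),(40,48),50))
rep(P,"w")
c=cam("scene"); P=pts(c); cv2.imwrite("pics/s16.png",c["img"][:,:,::-1]); cv2.imwrite("pics/s16z.png",cv2.resize(c["img"][110:260,200:360,::-1],None,fx=4,fy=4)); rep(P,"s")
print(near(P,(571,175),(113,128)),near(P,(435,303),(113,128)))
c=cam("top"); rep(pts(c),"t"); save(c,"t16.png"); st()
E
```

```text
23.4 [461.57 -49.83 317.77] [[-0.0004, -1.0, -0.0001], [0.0003, 0.0001, -1.0]] F [0.83 0.14 0.  ] w 85.2
w lip (2773, 'encl', array([582.6, -49.2]), 18.0, 'mid', array([580.3, -49.3, 219.4]), 'z', array([214.3, 221.6, 223.3]))
w bulb (203, 'encl', array([582.6, -49.5]), 32.5, 'mid', array([572.4, -49.4, 140.1]), 'z', array([136.7, 140.7, 144.7]))
w rim (67, 'encl', array([560.4, -52.2]), 23.8, 'mid', array([556.2, -52.2, 113.5]), 'z', array([112.8, 116.1, 117. ]))
w plinth (923, 'encl', array([581.5, -51.4]), 41.9, 'mid', array([566.6, -51.3,  45.4]), 'z', array([44. , 45.4, 46.8]))
s lip (157, 'encl', array([583.8, -50.2]), 19.0, 'mid', array([584.2, -50.4, 219.5]), 'z', array([214.8, 220.1, 222.9]))
s bulb (152, 'encl', array([586.9, -49.8]), 32.1, 'mid', array([591.5, -49.7, 135. ]), 'z', array([127.3, 137.6, 144.5]))
s rim (83, 'encl', array([586.9, -48.2]), 30.9, 'mid', array([592.4, -47.3, 113.5]), 'z', array([110.5, 113.8, 116.7]))
s plinth (333, 'encl', array([583.7, -52. ]), 42.6, 'mid', array([587. , -52.4,  43.9]), 'z', array([40.7, 43.8, 46.8]))
(158, 'encl', array([572.8, 178.6]), 19.1, 'mid', array([572.8, 179.3, 118.7]), 'z', array([114.1, 119.1, 122.1])) (149, 'encl', array([436.3, 303.3]), 19.1, 'mid', array([435.8, 302.9, 118.3]), 'z', array([113.4, 119.1, 122.6]))
t lip (130, 'encl', array([581.8, -51.3]), 17.9, 'mid', array([586.2, -50.7, 219.8]), 'z', array([214.5, 219.7, 222.3]))
t bulb (5, 'encl', array([591.4, -53.8]), 29.1, 'mid', array([591.4, -53.9, 140.5]), 'z', array([137.6, 142.8, 143.6]))
t rim none
t plinth none
23.55 [462.18 -49.88 317.76] [[-0.0002, -1.0, -0.0002], [-0.0006, 0.0002, -1.0]] F [ 0.45 -0.07 -0.07] w 85.3
```

View pics/s16z.png

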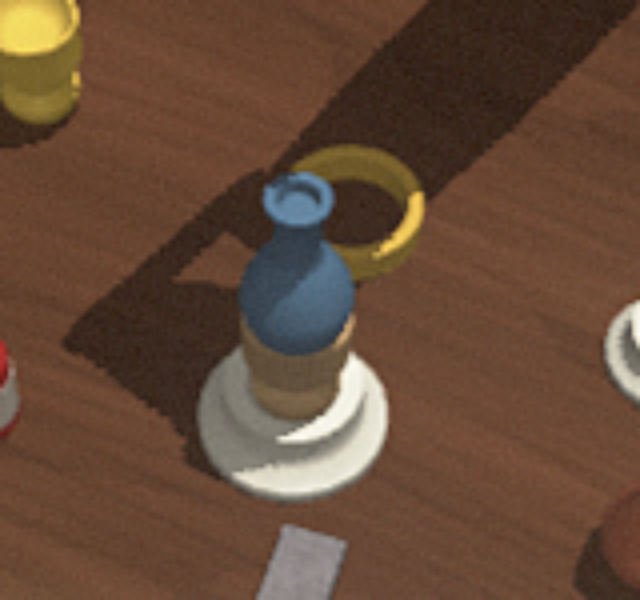

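View pics/w16.png

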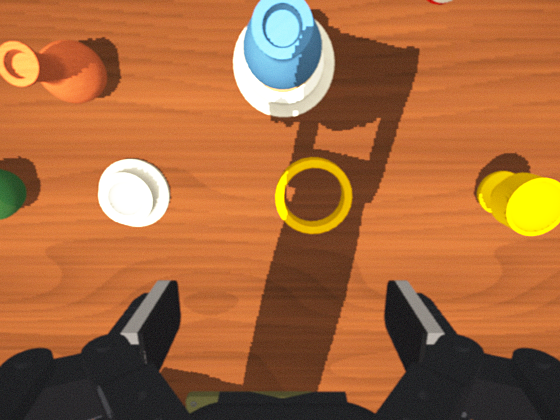

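View pics/s16.png

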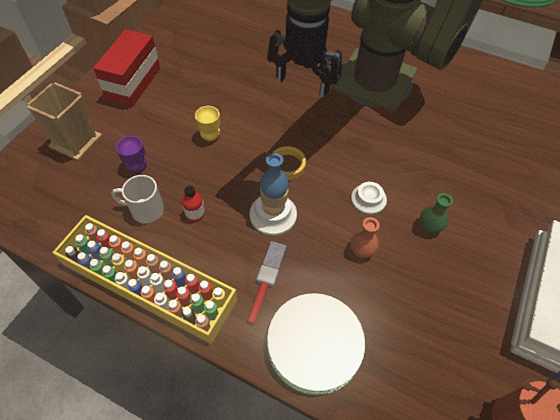

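```bash
python3 -c "
from cell import ctrl
print(ctrl.sign_off())"
```

```text
the job is handed in; nothing more can be done
None
```

The display is up and handed in at about 23.6 s of the 64 s allowed. The light-wood cup sits in the hollow of the larger plinth, and the blue vase stands in the cup. I let go of the cup and backed off before fetching the vase.

**Cup:** its rim read 115–116 mm, which is 30 mm above its reading on the counter, so it is fully home. The tilt measured about 0.6° or less. It rests roughly 1.5 mm off the plinth's centre, about equal to the play in the hollow.

**Vase:** the lip top read 220–221.6 mm against the expected 221 mm. The wrist camera put the lip and bulb centres within 0.3 mm of each other, so it is upright. The scene camera gave 3 mm along x, but it sees only one side of the bulb, so I gave that less weight.

**Grip:** the first two grips on the vase caught the flare under the lip (opening 31 and 33.5 mm). I opened and regripped lower before lifting, and the opening was still about 30 mm, not the neck's 26 mm. The pads therefore bore on the ends of the neck as well. The vase hung straight and did not slip.

**Other things on the counter:** the final pictures show the bystanders and look-alikes where they started. I measured only the terracotta and green vases again, and both were within about 1 mm. The largest force I read at the wrist was about 9 N, and the gripper was open and clear of everything at hand-in.

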